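Start the shielded stirrer with the reaching rod

TASK

Start the stirrer behind the splash guard: take the bent rod from its stand, reach over the shield with it and push the blue lever all the way over to the left, as seen from the robot. Leave the red heater lever off, touch the levers only with the rod, and do not knock the shield, the wash bottle or the two jars. Then hang the rod back across both forks of its stand just as you found it, and let go.

Things in the scene. Friction and masses are not known exactly. Their poses are not given: they have to be found in the camera images.
- rod: Bent rod, 0.25 kg, of 10 mm steel bar. Origin: on the bar's axis, middle of the black grip (70 mm along x, 20 x 20 mm section), where it balances. +x runs along the bar to the bend at x = 130 mm; there a leg turns down (-z), its orange end (14 mm diameter) reaching 125 mm below the axis. Tail ends in a 28 mm black ball at x = -115 mm. Starts lying across the stand's forks, leg hanging down.
- rod_tip (a point): The lower end of the rod's orange leg end, on the leg's axis (130 mm ahead of and 125 mm below the rod's origin)
- stand: White base 170 x 90 x 12 mm fixed to the bench, left or right; two posts end in green V forks (8 mm thick) at x = +-58 mm. Origin: centre of underside; +x as the rod's. The forks hold the bar's axis 160 mm above the bench, at y = 0; prong tops 173 mm high, 44 mm wide over both. Rod as found: same yaw, origin within 8 mm lengthways of the stand's; its grip is free between the forks, from above.
- guard: Low splash guard fixed to the bench: clear shield with blue top edge, 150 mm high, 380 mm wide (y), on a 6 mm base plate. Origin: on the bench, midway between the levers; x points away from the robot. Front panel at x = -60 mm (top edge 10 mm thick), side panels at y = +-187 mm from x = -60 to 50 mm; open on top and at the back, where the navy stirrer's low front (50 mm high) begins at x = 65 mm.
- blue_lever (a joint): Stirrer switch: swing of the blue lever in rad, 0 = leaning fully to the right (guard's -y), off; 1.0 = against its stop leaning fully to the left (guard's +y), on. It starts at 0 to 0.2. Friction holds it wherever it is left (about 1.3 N at the paddle moves it).
- red_lever (a joint): Heater switch, the same kind of lever in red: 0 = right, off, 1.0 = left, on. Starts at 0 to 0.1 and is to stay off.
- blue_lever_tip (a point): Centre of the blue lever's paddle (34 mm wide along the guard's x, 34 mm high, 12 mm thick), 80 mm from its pivot. The pivot lies 28 mm above the bench; the paddle's centre is 98 mm up at 0 and at 1.0, 108 mm at mid-swing, and swings 38 mm to either side of the pivot along the guard's y.
- red_lever_tip (a point): Centre of the red lever's paddle, same sizes
- blue_lever_base: Grey block 70 mm (along the guard's y) x 50 x 25 mm, fixed on the guard's base plate; carries the blue lever. Origin: centre of its underside, straight below the pivot. It is one of the two places, 70 mm left or right of the guard's origin, its x axis along the guard's +y.
- red_lever_base: The same block, in the other place, carrying the red lever. (Behind both, on the stirrer, stands a fixed glass beaker up to 210 mm high, from about x = 195 mm of the guard on.)
- wash_bottle: Bystander: white plastic squeeze bottle, 76 mm diameter, 195 mm tall, blue collar and bent spout; stands on the bench to one side of the guard. Origin: centre of its underside.
- reagent1: Bystander: clear jar with blue cap, 80 mm diameter, 150 mm tall. Origin: centre of its underside.
- reagent2: Bystander: clear jar with blue cap, 70 mm diameter, 120 mm tall. Origin: centre of its underside.

How it is judged (in metres and radians):
On the way, in this order (a step that is already met when the one before it is completed fails the run):
1. the rod is lifted clear of its stand (z of rod in the frame of stand above 0.2 m), for 0.1 s.
2. the blue lever is over to the left (value of joint blue_lever above 0.85 rad), for 0.2 s.
At the end, for the whole second after the job is handed in: Blue lever over to the left (above 0.85 of 1.0 rad), red one right (below 0.3). Rod released, at rest in both forks, leg hanging down, bend on the same side as at the start: its origin 150 to 170 mm above the bench, within 12 mm sideways and 25 mm lengthways of the stand's centre (value of joint blue_lever above 0.85 rad and value of joint red_lever below 0.3 rad and z of rod in the frame of stand between 0.15 and 0.17 m and y of rod in the frame of stand between -0.012 and 0.012 m and x of rod in the frame of stand between -0.025 and 0.025 m and x of rod_tip in the frame of stand above 0.09 m and z of rod_tip in the frame of stand below 0.065 m and linear speed of rod below 0.05 m/s); the robot touches nothing.
It fails at once if the red lever is moved (beyond 0.3 rad) (value of joint red_lever above 0.3 rad).
It fails at once if the hand or arm touches a lever or its block (over 0.5 N) (contact force between any of the fingers, the arm and blue_lever_base above 0.5 N or contact force between any of the fingers, the arm and red_lever_base above 0.5 N).
It fails at once if the splash guard is knocked (over 12 N) (contact force between guard and anything else above 12 N).
It fails at once if the wash bottle or a jar is moved by more than 30 mm (distance of any of wash_bottle, reagent1, reagent2 from where it was at the start of the episode above 0.03 m).
It also fails if it takes over 54 s, if anything falls off the work surface, if the arm or the gripper's body presses on something with over 40 N, if the wrist force passes 120 N, or if a joint passes its speed limit or range.

ROBOT

A 6-joint arm with a two-finger parallel gripper is mounted at the origin on the work surface. World frame = base frame: x ahead of the robot, y to its left, z up, the work surface at z = 0. Lengths are in mm, angles in rad, forces in N, time in s.
With the tool pointing down it reaches from about 350 to 975 mm from the base axis. Payload 7.1 kg.
Tool frame: the origin (TCP) lies midway between the tips of the shut fingers; the grasp point (between the pads) lies 19 mm behind it; z points along the fingers, y is the line along which they close (so a half turn about z gives the same grasp; the last joint's range is limited). The gripper opens to 88 mm and grips with 3 to 60 N. Pads are 20 mm wide; open, the fingers measure 115 mm over their backs; the gripper's body (75 mm by 178 mm) begins 61 mm behind the grasp point.
Start: joints at [-1.255, 0.423, 1.63, -0, 1.089, -0.019], TCP at [205.38, -590.274, 222.675] pointing down, gripper open.
Joint ranges: [-3, 3], [-0.9, 2.11], [0.09, 2.58], [-1.31, 4.45], [0.11, 2.69], [-2.54, 2.54]. Speed limits (rad/s): [2.39, 2.39, 3.01, 3.14, 3.14, 3.14].

INTERFACE

Orientations are given as a rotation vector (axis times angle).
In Python, from workcell import ctrl gives the robot as it stands. The module is installed in compiled form; this text tells all that it offers.
- The arm moves only by the tool servo_tool, never from a script. Its argument "increments" is a list of rows, each a list of 7 numbers: the shift along the world's x, y, z in cm, then the turn, a rotation vector about the world's x, y, z in degrees, then the opening, from -1 (shut) to 1 (fully open). A call has 1 to 20 rows; each row is the pose to reach, as a shift and turn from the pose commanded when the call began; what a row does not reach only later rows make up. A row lasts 1/12 s, in which the tool goes at most 41.7 mm and 7.16 degrees, less where a joint would pass 70% of its speed; a pose out of reach is approached as far as the arm can. A call with a gripper value outside its range is refused whole. The fingers move at their own pace and stop on an object; the grip force is fixed at half the most. Time passes only in rows, so rows that repeat a pose let the fingers close. It gives the time, the measured TCP pose, the force, the opening and the grip force at its end, in the units of the state.
- ctrl.get_obs(): the state, without advancing time (a new reading comes with each control period).
- ctrl.get_image(name): name is "scene" or "top"; returns a dict with "image" (480x640x3 uint8, red, green, blue), "fx", "fy", "cx", "cy" (pixels), "extrinsics" (4x4, takes a point from camera to world coordinates). Camera axes: x right, y up, looking along -z (the intrinsics and any distortion apply to the point x, -y, -z); pixel columns grow to the right and rows downward; lengths in mm; the calibration is good to about 2 mm. A picture is of the moment at which its call begins. There is no depth.
- ctrl.close_job(): hands the job in; it is judged then, once.
The state is a dict: "t": time; "qpos": joint angles; "qvel": joint speeds; "joint_torque": joint torques, N m; "ee_pos": TCP position; "orientation": TCP orientation; "ft_force": force on the tool from outside, world axes, zero at the start; "moment": the same for the moment, N m; "width": finger opening in mm; "grasp_force": force on a finger pad.
Only numpy, scipy, OpenCV 4.12 (cv2) and the standard library are available. Lean on these libraries where they do the work, as an engineer would, in place of code of your own. Each camera call takes 0.05 s, during which the arm holds its last target. There are 200 camera calls.

## Working session

There is one attempt and no reset: what is moved stays moved. The work goes in short steps, Python scripts to look and compute and a tool call to move; the robot and the scene stay as the last step left them, time stands still between calls to the robot, and variables do not carry over. Pictures are saved under pics/ and viewed, at most 10 in all, crops included, and the job is handed in when it is done.

Besides the shell and the picture viewer there is one more tool, called after "Call:" as name([rows], argument=value, ...), one row to a line, values as JSON. servo_tool: Moves the arm, as the interface text tells. Its arguments: {"type":"object","properties":{"increments":{"type":"array","items":{"type":"array","items":{"type":"number"}}}},"required":["increments"]}

```bash
mkdir -p pics
python3 - <<'E'
from workcell import ctrl
import cv2,numpy as np,pickle
for n in("scene","top"):
    d=ctrl.get_image(n);cv2.imwrite(f"pics/{n}0.png",d["image"][:,:,::-1]);pickle.dump(d,open(n+"0.pkl","wb"))
    print(n,d["fx"],d["fy"],d["cx"],d["cy"],[k for k in d]);print(np.round(d["extrinsics"],3))
o=ctrl.get_obs();print(o)
E
```

```text
scene 442.13901781277286 442.13901781277286 326.91189793241796 243.86261367636024 ['image', 'fx', 'fy', 'cx', 'cy', 'extrinsics']
[[-8.07000e-01 -3.78000e-01  4.54000e-01  9.86964e+02]
 [ 5.91000e-01 -5.15000e-01  6.21000e-01  6.37287e+02]
 [-1.00000e-03  7.70000e-01  6.38000e-01  7.91786e+02]
 [ 0.00000e+00  0.00000e+00  0.00000e+00  1.00000e+00]]
top 444.9035476041926 444.9035476041926 315.4781489268381 234.97286315838625 ['image', 'fx', 'fy', 'cx', 'cy', 'extrinsics']
[[-2.400000e-02  9.910000e-01 -1.320000e-01  4.185850e+02]
 [-1.000000e+00 -2.300000e-02  9.000000e-03  1.942000e+00]
 [ 6.000000e-03  1.320000e-01  9.910000e-01  1.053006e+03]
 [ 0.000000e+00  0.000000e+00  0.000000e+00  1.000000e+00]]
{'t': 0.1, 'qpos': array([-1.25502592e+00,  4.23753973e-01,  1.63055742e+00,  9.42097790e-06,
        1.08857580e+00, -1.90656999e-02]), 'qvel': array([-0.00054206, -0.00120951, -0.00351587, -0.00051118, -0.00054436,
       -0.0006569 ]), 'joint_torque': array([ 1.27332994e-03, -5.45613992e+01, -2.74323839e+01,  6.45084959e-02,
        1.88682089e-02, -2.67690842e-05]), 'ee_pos': array([ 205.22776018, -589.85299692,  222.00800618]), 'orientation': array([-3.09640535e+00, -5.23285430e-01,  2.87482885e-04]), 'ft_force': array([ 0.27966305, -0.24929677, -0.56253228]), 'moment': array([-0.01404413, -0.01556204,  0.04012893]), 'grasp_force': 0.0, 'width': 87.94075702875872}
```

View pics/scene0.png

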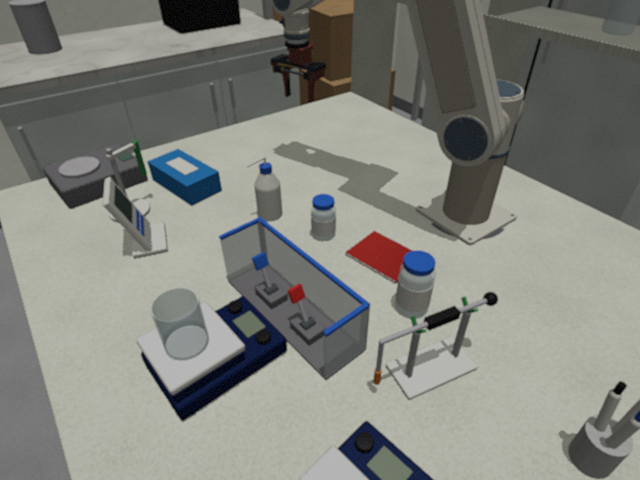

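View pics/top0.png

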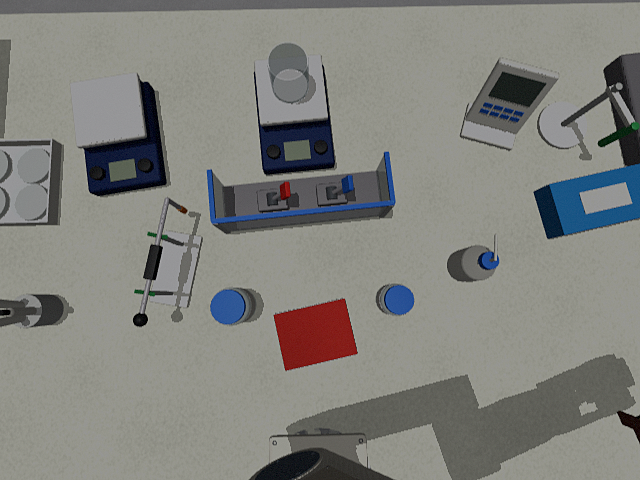

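The scene view shows the stand on the robot's left (scene about 430,350). The top view has the rod from its ball at (140,320) to its bend at (167,203). The guard spans (208,170)–(395,150) with its front edge near row 215. The blue paddle is at (347,184) and the red at (285,190), both leaning right. The jars are at (229,306) and (399,299), and the bottle at (487,261).

```bash
cat > h.py <<'E'
import cv2,numpy as np,pickle
def ray(d,u,v):
    E=d["extrinsics"];r=np.array([(u-d["cx"])/d["fx"],-(v-d["cy"])/d["fy"],-1.]);return E[:3,3],E[:3,:3]@r
def onz(d,u,v,z):
    c,r=ray(d,u,v);return (c+r*(z-c[2])/r[2]).round(1)
def proj(d,p):
    E=d["extrinsics"];q=E[:3,:3].T@(np.array(p,float)-E[:3,3]);return np.round([d["cx"]-d["fx"]*q[0]/q[2],d["cy"]+d["fy"]*q[1]/q[2]],1)
def tri(a,ua,b,ub):
    c1,r1=ray(a,*ua);c2,r2=ray(b,*ub);s=np.linalg.lstsq(np.c_[r1,-r2],c2-c1,rcond=None)[0]
    p,q=c1+s[0]*r1,c2+s[1]*r2;return ((p+q)/2).round(1),np.linalg.norm(p-q).round(1)
def blobs(d,col,roi,amin=6):
    x0,y0,x1,y1=roi;h=cv2.cvtColor(d["image"],cv2.COLOR_RGB2HSV).astype(int);H,S,V=h[...,0],h[...,1],h[...,2]
    m={"blue":(H>100)&(H<125)&(S>130)&(V>90),"red":((H<6)|(H>174))&(S>150)&(V>80),"green":(H>45)&(H<90)&(S>90),"black":(V<45),"orange":(H>6)&(H<20)&(S>130)}[col].astype(np.uint8)
    k=np.zeros_like(m);k[y0:y1,x0:x1]=m[y0:y1,x0:x1]
    n,l,s,c=cv2.connectedComponentsWithStats(k)
    return [(c[i].round(1),s[i].tolist()) for i in range(1,n) if s[i][4]>=amin],k
E
python3 - <<'E'
from h import *
T=pickle.load(open("top0.pkl","rb"));S=pickle.load(open("scene0.pkl","rb"))
for n,d,col,roi in[("forkT",T,"green",(120,215,220,310)),("forkS",S,"green",(390,280,490,350)),("blkT",T,"black",(125,225,185,330)),("blkS",S,"black",(400,285,505,340)),
 ("orT",T,"orange",(150,190,210,230)),("orS",S,"orange",(360,360,400,395)),("redT",T,"red",(240,170,320,220)),("redS",S,"red",(280,270,320,320)),
 ("bluT",T,"blue",(330,172,362,200)),("bluS",S,"blue",(245,245,275,275)),("guardT",T,"blue",(200,145,400,232)),("jarsT",T,"blue",(200,280,420,330)),("botT",T,"blue",(450,240,510,280))]:
    print(n,*[(list(map(float,c)),s) for c,s in blobs(d,col,roi)[0]])
cv2.imwrite("pics/topcrop.png",cv2.resize(T["image"][140:330,125:405,::-1],(800,543),interpolation=cv2.INTER_CUBIC))
cv2.imwrite("pics/scrop.png",cv2.resize(S["image"][210:400,210:490,::-1],(800,543),interpolation=cv2.INTER_CUBIC))
E
```

```text
forkT ([151.5, 234.1], [147, 232, 10, 5, 28]) ([164.0, 236.6], [161, 235, 7, 4, 24]) ([138.6, 291.3], [134, 290, 10, 4, 29]) ([151.5, 293.3], [149, 291, 6, 5, 24])
forkS ([464.4, 301.0], [463, 298, 4, 7, 21]) ([471.7, 310.4], [468, 310, 9, 2, 11]) ([413.3, 320.3], [411, 317, 5, 8, 26]) ([420.5, 330.9], [417, 330, 8, 3, 16])
blkT ([167.0, 240.0], [164, 239, 7, 3, 7]) ([176.7, 241.8], [169, 238, 14, 7, 20]) ([152.6, 261.9], [143, 245, 20, 35, 410]) ([164.7, 293.2], [155, 292, 18, 3, 33]) ([139.9, 319.4], [133, 313, 15, 13, 145])
blkS ([490.8, 298.2], [485, 293, 12, 12, 103]) ([442.3, 317.5], [425, 307, 35, 22, 382])
orT ([182.2, 209.8], [177, 206, 10, 7, 32])
orS ([376.9, 376.8], [374, 371, 7, 13, 61])
redT ([284.7, 189.7], [280, 182, 11, 17, 139])
redS ([296.0, 293.1], [288, 284, 17, 19, 198])
bluT ([350.1, 182.0], [348, 175, 6, 15, 66])
bluS ([260.2, 260.5], [253, 252, 15, 18, 175])
guardT ([301.0, 202.8], [207, 152, 188, 72, 1386]) ([350.1, 182.0], [348, 175, 6, 15, 66])
jarsT ([399.1, 299.4], [385, 285, 29, 30, 662]) ([227.2, 306.4], [210, 290, 35, 34, 927])
botT ([489.1, 260.7], [482, 252, 17, 17, 187])
```

View pics/topcrop.png

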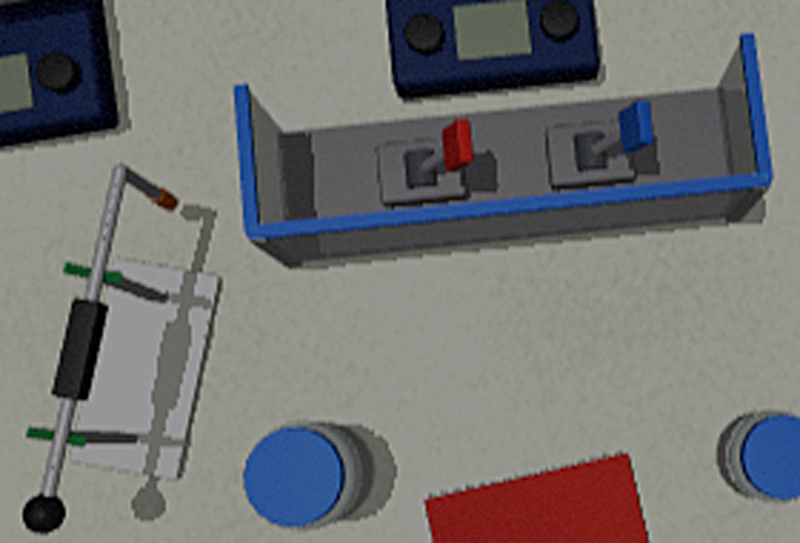

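View pics/scrop.png

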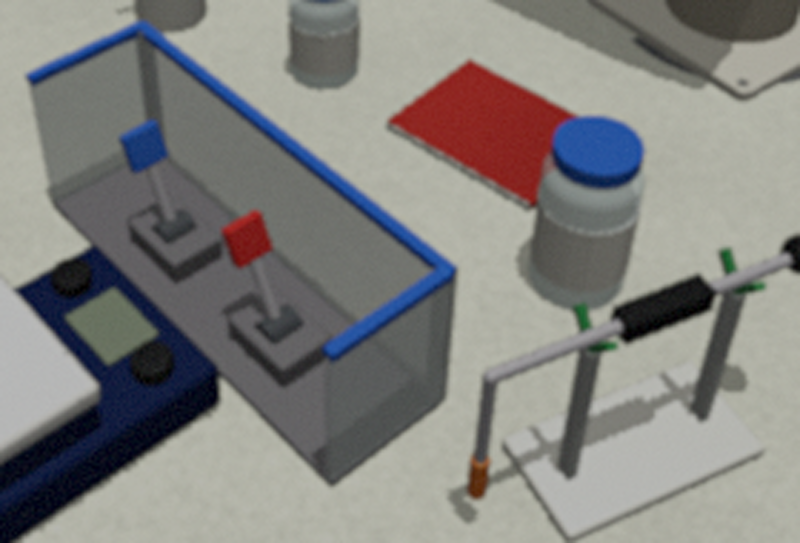

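The crops show the guard's blue rim corners in the top view at about (213.9,220.2) and (392.8,202.7), with rear ends at (209,170.5) and (386.8,152.6). The rod lies in both forks with its leg toward +x.

Run:
```python
from h import *
T=pickle.load(open("top0.pkl","rb"));S=pickle.load(open("scene0.pkl","rb"))
c=[onz(T,*p,150) for p in((213.9,220.2),(392.8,202.7),(209,170.5),(386.8,152.6))];print("rim",c)
L,R=c[0],c[1];u=(L-R)[:2];w=np.hypot(*u);u/=w;gx=np.array([u[1],-u[0]]);print("w",w,"yaw",np.degrees(np.arctan2(-u[0],u[1])))
G=(L+R)[:2]/2+60*gx;print("G",G,"gx",gx,"gy",u)
def gf(p):return ((np.array(p)[:2]-G)@np.c_[gx,u]).round(1)
print("rear",gf(c[2]),gf(c[3]))
print("ball",tri(T,(139.9,319.4),S,(490.8,298.2)),onz(T,139.9,319.4,160));
print("grip",tri(T,(152.6,261.9),S,(442.3,317.5)),onz(T,152.6,261.9,162))
print("or",tri(T,(182.2,209.8),S,(376.9,376.8)))
f=[onz(T,*p,168) for p in((151.5,234.1),(164,236.6),(138.6,291.3),(151.5,293.3))];print("forks",f)
a=(f[0]+f[1])/2;b=(f[2]+f[3])/2;print("stand",(a+b)/2,np.hypot(*(a-b)[:2]),np.degrees(np.arctan2(*(a-b)[1::-1])))
a,b=onz(T,139.9,319.4,160),onz(T,152.6,261.9,160);print("rodyaw",np.degrees(np.arctan2(*(b-a)[1::-1])),np.linalg.norm(a-b))
for n,p,q in(("red",(284.7,189.7),(296,293.1)),("blue",(350.1,182),(260.2,260.5))):
    t=tri(T,p,S,q);print(n,t,gf(t[0]), gf(onz(T,*p,98)))
for n,p,z in(("jar1",(227.2,306.4),150),("jar2",(399.1,299.4),120),("bot",(489.1,260.7),170)):t=onz(T,*p,z);print(n,t,gf(t))
```

```text
rim [array([574.3, 201.4, 150. ]), array([ 602.5, -168.1,  150. ]), array([679.6, 212.2, 150. ]), array([ 710. , -160.5,  150. ])]
w 370.5745404098884 yaw 4.364316270276801
G [648.22602036  21.21588302] gx [0.99710034 0.07609805] gy [-0.07609805  0.99710034]
rear [ 45.8 188. ] [  47.8 -185.9]
ball (array([377.4, 344.3, 159.1]), np.float64(1.2)) [377.8 343.5 160. ]
grip (array([490.4, 322.1, 158.9]), np.float64(1.1)) [490.5 320.6 162. ]
or (array([617.8, 296.1,  49.1]), np.float64(0.6))
forks [array([545.9, 322. , 168. ]), array([540.2, 296.9, 168. ]), array([432.7, 344.5, 168. ]), array([428.2, 319.1, 168. ])]
stand [486.75  320.625 168.   ] 114.79670073656295 -11.226732032652523
rodyaw -11.124383470251274 115.06193984111339
red (array([646.9,  58.3,  99.7]), np.float64(0.7)) [ 1.5 37.1] [ 2.2 36.9]
blue (array([658.5, -83.7,  98.9]), np.float64(7.2)) [   2.3 -105.4] [   5.3 -107.9]
jar1 [398.7 173.7 150. ] [-237.2  171. ]
jar2 [ 403.8 -177.2  120. ] [-258.8 -179.2]
bot [ 476.5 -350.8  170. ] [-199.5 -357.9]
```

Call:
servo_tool([
  [21.5, 34, 12, 0, 0, 75, 1],
  [21.5, 34, 12, 0, 0, 75, 1],
  [21.5, 34, 12, 0, 0, 75, 1],
  [21.5, 34, 12, 0, 0, 75, 1],
  [21.5, 34, 12, 0, 0, 75, 1],
  [21.5, 34, 12, 0, 0, 75, 1],
  [21.5, 34, 12, 0, 0, 75, 1],
  [21.5, 34, 12, 0, 0, 75, 1],
  [21.5, 34, 12, 0, 0, 75, 1],
  [21.5, 34, 12, 0, 0, 75, 1],
  [21.5, 34, 12, 0, 0, 75, 1],
  [28.5, 91.2, 12, 0, 0, 149.7, 1],
  [28.5, 91.2, 12, 0, 0, 149.7, 1],
  [28.5, 91.2, 12, 0, 0, 149.7, 1],
  [28.5, 91.2, 12, 0, 0, 149.7, 1],
  [28.5, 91.2, 12, 0, 0, 149.7, 1],
  [28.5, 91.2, 12, 0, 0, 149.7, 1],
  [28.5, 91.2, 12, 0, 0, 149.7, 1],
  [28.5, 91.2, 12, 0, 0, 149.7, 1],
  [28.5, 91.2, 12, 0, 0, 149.7, 1],
])

```text
t: 1.77
ee_pos: [465.4, 124.0, 342.6]
orientation: [-0.572, -3.089, 0.0]
ft_force: [0.3, 0.1, 0.3]
width: 87.9
grasp_force: 0.0
```

Call:
servo_tool([
  [2.5, 19.8, -4, 0, 0, 10, 1],
  [2.5, 19.8, -4, 0, 0, 10, 1],
  [2.5, 19.8, -4, 0, 0, 10, 1],
  [2.5, 19.8, -4, 0, 0, 10, 1],
  [2.5, 19.8, -4, 0, 0, 10, 1],
  [2.5, 19.8, -4, 0, 0, 10, 1],
  [2.5, 19.8, -4, 0, 0, 10, 1],
  [2.5, 19.8, -4, 0, 0, 10, 1],
  [2.5, 19.8, -4, 0, 0, 10, 1],
])

```text
t: 2.52
ee_pos: [490.9, 318.8, 302.8]
orientation: [-0.312, -3.126, 0.001]
ft_force: [0.6, 0.2, -0.1]
width: 87.8
grasp_force: 0.0
```

Run:
```python
from workcell import ctrl
from h import *
from scipy.spatial.transform import Rotation as R
o=ctrl.get_obs();r=R.from_rotvec(o["orientation"]).as_matrix();print(o["t"],o["ee_pos"].round(1),np.degrees(np.arctan2(r[1,1],r[0,1])),r[:,2].round(3),o["qpos"].round(2))
```

```text
2.5167 [490.9 318.8 302.8] 78.58983213078 [-0. -0. -1.] [ 0.56  0.28  1.64 -0.    1.22 -0.82]
```

Call:
servo_tool([
  [0, 0.3, -4, 0, 0, 0.3, 1],
  [0, 0.3, -8, 0, 0, 0.3, 1],
  [0, 0.3, -11, 0, 0, 0.3, 1],
  [0, 0.3, -13.5, 0, 0, 0.3, 1],
  [0, 0.3, -15, 0, 0, 0.3, 1],
  [0, 0.3, -16.2, 0, 0, 0.3, 1],
  [0, 0.3, -16.2, 0, 0, 0.3, 1],
  [0, 0.3, -16.2, 0, 0, 0.3, 1],
  [0, 0.3, -16.2, 0, 0, 0.3, 1],
])

```text
t: 3.27
ee_pos: [491.9, 323.0, 142.1]
orientation: [0.304, 3.125, 0.002]
ft_force: [0.3, 0.6, -0.1]
width: 87.5
grasp_force: 0.0
```

Run:
```python
from workcell import ctrl
from h import *
d=ctrl.get_image("scene");cv2.imwrite("pics/pre.png",cv2.resize(d["image"][200:400,330:530,::-1],(600,600)))
print(ctrl.get_obs()["ee_pos"].round(1))
```

```text
[491.9 323.2 142.3]
```

View pics/pre.png

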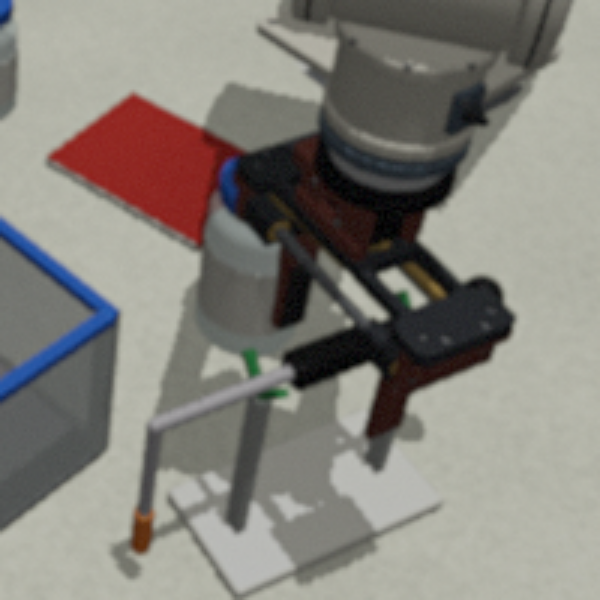

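The fingers straddle the black grip (about 340,355 in the crop), and the bar lies undisturbed in the forks. The hand is clear of the jar, so I'm closing the gripper.

Call:
servo_tool([
  [0, -0.1, -0.1, 0, 0, 0, 0.3],
  [0, -0.1, -0.1, 0, 0, 0, -0.2],
  [0, -0.1, -0.1, 0, 0, 0, -0.5],
  [0, -0.1, -0.1, 0, 0, 0, -1],
  [0, -0.1, -0.1, 0, 0, 0, -1],
  [0, -0.1, -0.1, 0, 0, 0, -1],
  [0, -0.1, -0.1, 0, 0, 0, -1],
  [0, -0.1, -0.1, 0, 0, 0, -1],
  [0, -0.1, -0.1, 0, 0, 0, -1],
  [0, -0.1, -0.1, 0, 0, 0, -1],
  [0, -0.1, -0.1, 0, 0, 0, -1],
  [0, -0.1, -0.1, 0, 0, 0, -1],
])

```text
t: 4.32
ee_pos: [491.1, 322.3, 139.7]
orientation: [0.303, 3.127, 0.001]
ft_force: [0.4, 2.2, -0.9]
width: 19.8
grasp_force: 30.0
```

Call:
servo_tool([
  [0, 0, 0.7, 0, 0, 0, -1],
  [0, 0, 2, 0, 0, 0, -1],
  [0, 0, 4, 0, 0, 0, -1],
  [0, 0, 6, 0, 0, 0, -1],
  [0, 0, 8, 0, 0, 0, -1],
  [0, 0, 10, 0, 0, 0, -1],
  [0, 0, 12, 0, 0, 0, -1],
  [0, 0, 14, 0, 0, 0, -1],
  [0, 0, 15.5, 0, 0, 0, -1],
  [0, 0, 16, 0, 0, 0, -1],
  [0, 0, 16, 0, 0, 0, -1],
  [0, 0, 16, 0, 0, 0, -1],
  [0, 0, 16, 0, 0, 0, -1],
])

```text
t: 5.4
ee_pos: [490.2, 321.4, 298.3]
orientation: [-0.303, -3.125, 0.002]
ft_force: [-0.2, 0.0, -1.8]
width: 19.8
grasp_force: 30.0
```

```bash
cat > tip.py <<'E'
from workcell import ctrl
from h import *
def tip(r1=(60,30,620,460),show=True):
    P={}
    for n in("top","scene"):
        d=ctrl.get_image(n);b,_=blobs(d,"orange",r1);b=[x for x in b if x[1][4]<300];P[n]=(d,b)
    o=ctrl.get_obs();print(o["t"],o["ee_pos"].round(1),o["ft_force"].round(1),o["width"].round(1))
    for n in P:print(n,[(x[0].tolist(),x[1]) for x in P[n][1]])
    for x in P["top"][1]:
        for y in P["scene"][1]:
            t=tri(P["top"][0],x[0],P["scene"][0],y[0])
            if t[1]<8:print("orange",t,(t[0]-o["ee_pos"]).round(1))
    return P
E
python3 -c "
from tip import *
P=tip()"
```

```text
Traceback (most recent call last):
  File "tip.py", line 7, in tip
    o=ctrl.get_obs();print(o["t"],o["ee_pos"].round(1),o["ft_force"].round(1),o["width"].round(1))
                                                                              ^^^^^^^^^^^^^^^^
AttributeError: 'float' object has no attribute 'round'
```

```bash
sed -i 's/o\["width"\].round(1)/o["width"]/' tip.py; python3 -c "
from tip import *
P=tip()"
```

```text
5.6 [490.6 321.7 298.7] [-0.  -0.1 -2.6] 19.800035199553953
top [([158.9, 194.4], [152, 189, 13, 10, 57]), ([106.6, 240.0], [105, 239, 4, 3, 7]), ([115.1, 243.4], [114, 241, 4, 6, 10]), ([108.7, 243.2], [107, 242, 5, 4, 9]), ([103.2, 249.0], [99, 244, 9, 10, 20]), ([125.5, 252.3], [125, 251, 2, 4, 6]), ([108.4, 257.9], [107, 255, 4, 7, 10]), ([99.4, 260.2], [98, 257, 3, 7, 9]), ([103.3, 260.2], [102, 259, 4, 4, 6]), ([108.4, 262.9], [106, 261, 5, 5, 7])]
scene [([303.4, 85.4], [301, 84, 6, 4, 7]), ([462.5, 182.1], [459, 180, 8, 6, 12]), ([466.9, 189.1], [464, 188, 6, 3, 7]), ([468.7, 194.6], [464, 193, 9, 5, 15]), ([511.7, 244.4], [510, 243, 4, 5, 9]), ([468.5, 247.5], [466, 245, 6, 7, 13]), ([485.4, 248.0], [484, 246, 4, 4, 7]), ([471.0, 251.7], [470, 250, 3, 4, 6]), ([458.8, 261.0], [457, 260, 4, 3, 6]), ([383.7, 322.4], [380, 314, 9, 17, 102])]
orange (array([617.3, 295.2, 208. ]), np.float64(0.3)) [126.7 -26.5 -90.7]
orange (array([514. , 339.8, 325.6]), np.float64(3.6)) [23.4 18.1 26.9]
orange (array([509.4, 337.5, 321.6]), np.float64(2.5)) [18.8 15.8 22.9]
orange (array([485.9,
[... 685 characters left out ...]
oat64(3.5)) [-16.7 -30.5 133.3]
orange (array([473. , 298. , 422.2]), np.float64(1.8)) [-17.6 -23.7 123.5]
orange (array([473.1, 302.4, 414.3]), np.float64(3.6)) [-17.5 -19.3 115.6]
orange (array([482.7, 335.8, 335.6]), np.float64(4.7)) [-7.9 14.1 36.9]
orange (array([482.2, 340.1, 329.3]), np.float64(1.6)) [-8.4 18.4 30.6]
orange (array([469.5, 286.8, 428. ]), np.float64(1.1)) [-21.1 -34.9 129.3]
orange (array([468.5, 293.6, 418. ]), np.float64(4.4)) [-22.1 -28.1 119.3]
orange (array([468.6, 298. , 410.1]), np.float64(6.2)) [-22.  -23.7 111.4]
orange (array([477.7, 331.3, 329.8]), np.float64(1.9)) [-12.9   9.6  31.1]
orange (array([477.2, 335.5, 323.4]), np.float64(1.3)) [-13.4  13.8  24.7]
```

Call:
servo_tool([
  [0.1, -1, 0, 0, 0, 0, -1],
  [0.3, -3, 0, 0, 0, 0, -1],
  [0.6, -6, 0, 0, 0, 0, -1],
  [0.9, -9, 0, 0, 0, 0, -1],
  [1.3, -12, 0, 0, 0, 0, -1],
  [1.6, -15, 0, 0, 0, 0, -1],
  [1.9, -18, 0, 0, 0, 0, -1],
  [2.2, -21, 0, 0, 0, 0, -1],
  [2.5, -24, 0, 0, 0, 0, -1],
  [2.8, -27, 0, 0, 0, 0, -1],
  [3.2, -30, 0, 0, 0, 0, -1],
  [3.5, -33, 0, 0, 0, 0, -1],
  [3.8, -36, 0, 0, 0, 0, -1],
  [4.1, -38.5, 0, 0, 0, 0, -1],
  [4.3, -40.5, 0, 0, 0, 0, -1],
  [4.4, -41.5, 0, 0, 0, 0, -1],
  [4.4, -41.8, 0, 0, 0, 0, -1],
  [4.4, -41.8, 0, 0, 0, 0, -1],
  [4.4, -41.8, 0, 0, 0, 0, -1],
])

```text
t: 7.18
ee_pos: [534.6, -95.4, 299.5]
orientation: [-0.302, -3.127, -0.001]
ft_force: [-0.5, 0.0, -2.5]
width: 20.1
grasp_force: 30.0
```

Run:
```python
from tip import *
P={n:ctrl.get_image(n) for n in("top","scene")}
o=ctrl.get_obs();print(o["t"],o["ee_pos"].round(1))
p=o["ee_pos"]+[126.7,-26.5,-90.7]
for n in P:
    q=proj(P[n],p).astype(int);b,_=blobs(P[n],"orange",(q[0]-25,q[1]-25,q[0]+25,q[1]+25));print(n,q,[(x[0].tolist(),x[1]) for x in b]);P[n+"b"]=max(b,key=lambda x:x[1][4])[0]
t=tri(P["top"],P["topb"],P["scene"],P["sceneb"]);print(t,t[0]-o["ee_pos"])
a=P["top"]["image"][130:290,240:440,::-1];b=P["scene"]["image"][190:350,190:390,::-1]
cv2.imwrite("pics/over.png",cv2.resize(np.hstack([a,b]),(800,320),interpolation=cv2.INTER_CUBIC))
```

```text
7.2833 [534.8 -95.  299.6]
top [373 167] []Traceback (most recent call last):
  File "<stdin>", line 6, in <module>
ValueError: max() iterable argument is empty
```

Run:
```python
from tip import *
P={n:ctrl.get_image(n) for n in("top","scene")}
o=ctrl.get_obs();p=o["ee_pos"]+[126.7,-26.5,-90.7];print(o["ee_pos"],proj(P["scene"],p))
print(blobs(P["scene"],"orange",(180,150,300,300))[0])
a=P["top"]["image"][110:270,270:470,::-1];b=P["scene"]["image"][170:330,180:380,::-1]
cv2.imwrite("pics/over.png",cv2.resize(np.hstack([a,b]),(800,320),interpolation=cv2.INTER_CUBIC))
```

```text
[534.90444363 -95.07211098 299.72330665] [244.2 215. ]
[(array([243.7, 214.1]), [241, 207, 6, 15, 52])]
```

View pics/over.png

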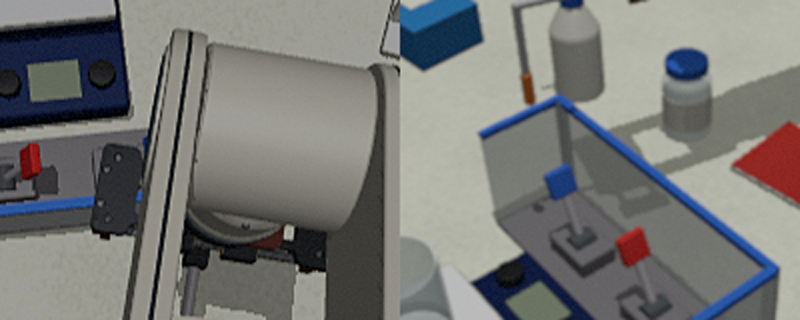

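The arm hides the tip in the top view. In the scene view the orange tip is at (243.7,214.1), within 1 px of the prediction, right of the blue paddle and above the guard.

Call:
servo_tool([
  [0, -0.1, -1, 0, 0, 0, -1],
  [0, -0.1, -2.5, 0, 0, 0, -1],
  [0, -0.1, -4.5, 0, 0, 0, -1],
  [0, -0.1, -6.5, 0, 0, 0, -1],
  [0, -0.1, -8.5, 0, 0, 0, -1],
  [0, -0.1, -9.7, 0, 0, 0, -1],
  [0, -0.1, -10.4, 0, 0, 0, -1],
  [0, -0.1, -10.4, 0, 0, 0, -1],
  [0, -0.1, -10.4, 0, 0, 0, -1],
])

```text
t: 8.13
ee_pos: [535.0, -96.9, 195.5]
orientation: [-0.302, -3.127, -0.0]
ft_force: [0.3, 0.6, -2.8]
width: 20.0
grasp_force: 30.0
```

Run:
```python
from tip import *
d=ctrl.get_image("scene")
o=ctrl.get_obs();p=o["ee_pos"]+[126.7,-26.5,-90.7];print(o["t"],o["ee_pos"],o["ft_force"],proj(d,p))
print(blobs(d,"orange",(180,150,300,300))[0],blobs(d,"blue",(245,245,275,275))[0])
cv2.imwrite("pics/down.png",cv2.resize(d["image"][190:350,180:380,::-1],(700,560),interpolation=cv2.INTER_CUBIC))
```

```text
8.1833 [535.44648183 -97.01924324 196.18776337] [ 0.67286359  0.25392111 -2.16020438] [248.8 249.8]
[(array([248.4, 249.2]), [246, 243, 6, 13, 49])] [(array([260.1, 260.6]), [253, 252, 15, 18, 180])]
```

View pics/down.png

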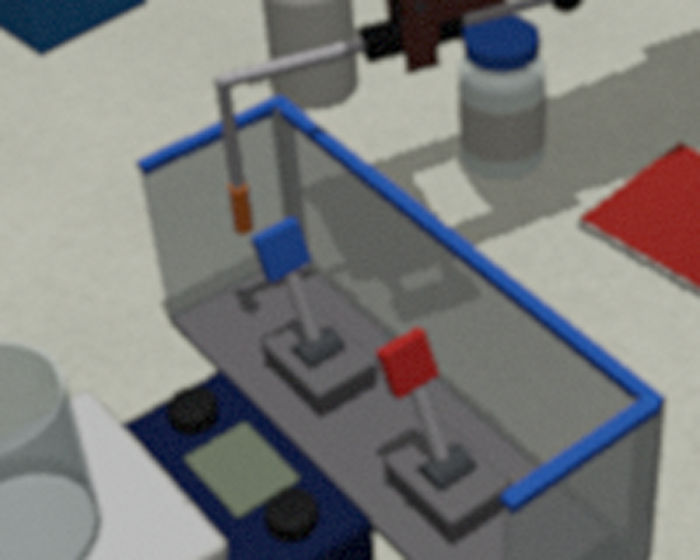

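The tip is inside the guard, just right of the blue paddle. Next I push left along the guard's +y.

Call:
servo_tool([
  [0, 0.5, 0, 0, 0, 0, -1],
  [-0.1, 1, 0, 0, 0, 0, -1],
  [-0.1, 1.5, 0, 0, 0, 0, -1],
  [-0.2, 2, 0, 0, 0, 0, -1],
  [-0.2, 2.5, 0, 0, 0, 0, -1],
  [-0.2, 3, 0, 0, 0, 0, -1],
  [-0.3, 3.5, 0, 0, 0, 0, -1],
  [-0.3, 4, 0, 0, 0, 0, -1],
  [-0.3, 4.5, 0, 0, 0, 0, -1],
  [-0.4, 5, 0, 0, 0, 0, -1],
  [-0.4, 5.5, 0, 0, 0, 0, -1],
  [-0.5, 6, 0, 0, 0, 0, -1],
  [-0.5, 6.5, 0, 0, 0, 0, -1],
  [-0.5, 7, 0, 0, 0, 0, -1],
  [-0.6, 7.5, 0, 0, 0, 0, -1],
  [-0.6, 8, 0, 0, 0, 0, -1],
  [-0.6, 8.3, 0, 0, 0, 0, -1],
  [-0.7, 8.6, 0, 0, 0, 0, -1],
  [-0.7, 8.8, 0, 0, 0, 0, -1],
  [-0.7, 8.8, 0, 0, 0, 0, -1],
])

```text
t: 9.85
ee_pos: [527.8, -8.7, 195.7]
orientation: [-0.302, -3.127, -0.0]
ft_force: [0.1, -1.0, -1.5]
width: 19.6
grasp_force: 30.0
```

```bash
cat > chk.py <<'E'
from tip import *
d=ctrl.get_image("scene")
o=ctrl.get_obs();p=o["ee_pos"]+[126.7,-26.5,-90.7];print(o["t"],o["ee_pos"],o["ft_force"],o["moment"],proj(d,p))
print(blobs(d,"orange",(220,200,350,320))[0],blobs(d,"blue",(245,246,292,290))[0],blobs(d,"red",(280,270,320,320))[0])
G=np.array([648.2,21.2]);gx=np.array([.9971,.0761]);gy=np.array([-.0761,.9971])
for q in(0,.7,.85,1.):
    a=q-.5;c=G+gx*2-70*gy+80*np.sin(a)*gy;print(q,proj(d,[*c,28+80*np.cos(a)]))
import sys
cv2.imwrite(sys.argv[1],cv2.resize(d["image"][190:350,180:380,::-1],(700,560),interpolation=cv2.INTER_CUBIC))
E
python3 chk.py pics/push.png
```

```text
9.9 [527.82185014  -8.82100159 195.68918103] [-0.31974434 -0.23470961 -1.63400154] [-0.09272621 -0.12998464 -0.08468437] [270.4 268.9]
[(array([346.7, 202.1]), [345, 201, 5, 3, 7]), (array([339.7, 207.1]), [339, 203, 3, 8, 10]), (array([321.7, 211.4]), [320, 210, 4, 4, 7]), (array([269.5, 266.3]), [267, 262, 6, 10, 39])] [(array([276. , 271.4]), [270, 267, 13, 10, 66])] [(array([296. , 293.1]), [288, 284, 17, 19, 202])]
0 [258.1 259.7]
0.7 [271.1 269.1]
0.85 [274.1 272.8]
1.0 [277.1 276.9]
```

View pics/push.png

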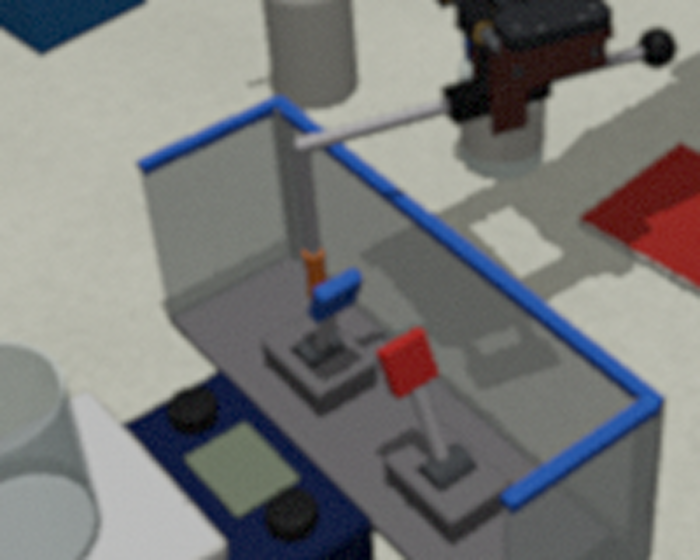

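The lever is at about 0.85–0.9 with its paddle at (276,271), and red is unmoved. I push the last few mm against the stop.

Call:
servo_tool([
  [0, 0.3, 0, 0, 0, 0, -1],
  [0, 0.5, 0, 0, 0, 0, -1],
  [-0.1, 0.7, 0, 0, 0, 0, -1],
  [-0.1, 0.9, 0, 0, 0, 0, -1],
  [-0.1, 0.9, 0, 0, 0, 0, -1],
])

```text
t: 10.32
ee_pos: [526.9, 0.3, 195.7]
orientation: [-0.302, -3.127, -0.0]
ft_force: [-0.1, -0.7, -2.4]
width: 19.5
grasp_force: 30.0
```

```bash
python3 chk.py pics/push2.png|head -2
```

```text
10.3667 [5.26902887e+02 2.11752723e-01 1.95727789e+02] [ 0.75235042 -0.82506554 -1.58493877] [-0.17414197 -0.10407183 -0.10973923] [272.8 270.9]
[(array([324. , 214.7]), [322, 212, 5, 6, 7]), (array([327.3, 220. ]), [325, 218, 5, 5, 6]), (array([272.2, 269. ]), [269, 264, 7, 12, 50])] [(array([278.8, 275.3]), [272, 271, 14, 10, 69])] [(array([295.9, 293.1]), [288, 284, 17, 19, 202])]
```

Call:
servo_tool([
  [0, 0.2, 0, 0, 0, 0, -1],
  [0, 0.4, 0, 0, 0, 0, -1],
  [0, 0.4, 0, 0, 0, 0, -1],
  [0, 0.4, 0, 0, 0, 0, -1],
])

```text
t: 10.7
ee_pos: [527.0, 3.7, 195.7]
orientation: [0.303, 3.127, -0.001]
ft_force: [0.4, -3.8, -1.7]
width: 20.0
grasp_force: 30.1
```

```bash
python3 chk.py pics/push3.png|head -2
```

```text
10.75 [527.00616221   3.7045092  195.70164296] [ 0.36405322 -3.48961783 -2.17024323] [-1.05125357 -0.27081258 -0.443268  ] [273.6 271.8]
[(array([346.2, 206.7]), [343, 204, 7, 6, 11]), (array([342. , 211.3]), [340, 209, 6, 5, 10]), (array([272.3, 269.5]), [270, 264, 6, 13, 49])] [(array([278.9, 275.6]), [273, 271, 13, 10, 68])] [(array([296. , 293.1]), [288, 284, 17, 19, 202])]
```

The paddle stopped moving and the force rose to 3.5 N, so the lever is at its stop. I back off and lift.

Call:
servo_tool([
  [0, -0.5, 0, 0, 0, 0, -1],
  [0.1, -1.5, 0, 0, 0, 0, -1],
  [0.2, -2.5, 0, 0, 0, 0, -1],
  [0.2, -3, 0, 0, 0, 0, -1],
  [0.2, -3, 1, 0, 0, 0, -1],
  [0.2, -3, 3, 0, 0, 0, -1],
  [0.2, -3, 5, 0, 0, 0, -1],
  [0.2, -3, 7, 0, 0, 0, -1],
  [0.2, -3, 9, 0, 0, 0, -1],
  [0.2, -3, 10, 0, 0, 0, -1],
  [0.2, -3, 10.4, 0, 0, 0, -1],
  [0.2, -3, 10.4, 0, 0, 0, -1],
])

```text
t: 11.75
ee_pos: [529.2, -26.0, 300.6]
orientation: [0.303, 3.125, 0.0]
ft_force: [-0.0, 0.6, -2.5]
width: 19.7
grasp_force: 30.0
```

```bash
python3 chk.py pics/after.png
```

```text
11.8 [528.69856463 -26.02092827 299.48439188] [ 0.18121501 -0.60609998 -2.69556126] [ 0.03275957 -0.16405935  0.06797315] [262.  229.3]
[(array([260.9, 227.9]), [258, 221, 7, 15, 70])] [(array([278.9, 275.6]), [273, 271, 13, 10, 68])] [(array([296. , 293.2]), [288, 284, 17, 19, 199])]
0 [258.1 259.7]
0.7 [271.1 269.1]
0.85 [274.1 272.8]
1.0 [277.1 276.9]
```

View pics/after.png

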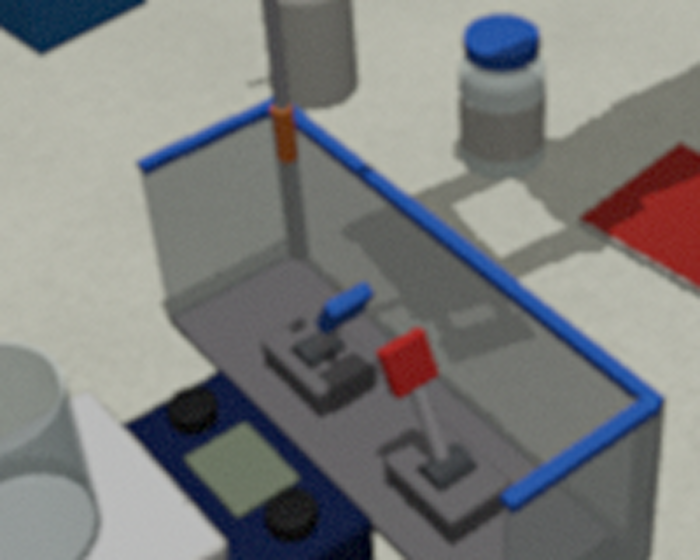

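The blue lever leans fully left and stays there, and red is unmoved. The rod has hardly shifted in the grip, with the tip about 1 px from prediction. I return above the stand.

Call:
servo_tool([
  [-0.1, 1, 0, 0, 0, 0, -1],
  [-0.3, 3, 0, 0, 0, 0, -1],
  [-0.7, 6, 0, 0, 0, 0, -1],
  [-1, 9, 0, 0, 0, 0, -1],
  [-1.4, 12, 0, 0, 0, 0, -1],
  [-1.7, 15, 0, 0, 0, 0, -1],
  [-2, 18, 0, 0, 0, 0, -1],
  [-2.4, 21, 0, 0, 0, 0, -1],
  [-2.7, 24, 0, 0, 0, 0, -1],
  [-3, 27, 0, 0, 0, 0, -1],
  [-3.4, 30, 0, 0, 0, 0, -1],
  [-3.7, 32.5, 0, 0, 0, 0, -1],
  [-3.8, 34, 0, 0, 0, 0, -1],
  [-3.9, 34.7, 0, 0, 0, 0, -1],
  [-3.9, 34.7, 0, 0, 0, 0, -1],
  [-3.9, 34.7, 0, 0, 0, 0, -1],
  [-3.9, 34.7, 0, 0, 0, 0, -1],
])

```text
t: 13.22
ee_pos: [490.0, 319.7, 299.4]
orientation: [-0.304, -3.126, 0.001]
ft_force: [-1.0, 0.1, -2.9]
width: 20.0
grasp_force: 30.0
```

```bash
python3 -c "
from tip import *
P=tip()" | grep -E "^[0-9]|orange.*-9[0-9]"
```

```text
13.3167 [490.2 319.7 299.7] [ 0.3 -0.7 -2.1] 19.88726334035256
```

```bash
python3 -c "
from tip import *
P=tip()" | grep -E "^[0-9]|6[0-9][0-9]\.|^top|^scene" | cut -c1-300
python3 -c "
from tip import *
d=ctrl.get_image('top');p=ctrl.get_obs()['ee_pos'];print(p,proj(d,p+[126.7,-26.5,-90.7]))
b,_=blobs(d,'black',(60,200,200,340),40);[print(c,s,onz(d,*c,p[2]+19)) for c,s in b]"
```

```text
13.4167 [490.2 320.  299.8] [-0.1  0.2 -2.8] 20.017561870997564
top [([159.7, 194.1], [153, 189, 13, 10, 56]), ([107.2, 241.9], [103, 238, 8, 8, 19]), ([115.5, 244.1], [112, 241, 7, 6, 15]), ([105.5, 248.0], [102, 246, 8, 5, 15]), ([114.2, 250.0], [112, 249, 5, 3, 6]), ([112.6, 256.8], [111, 254, 5, 7, 12]), ([100.5, 265.2], [99, 264, 4, 4, 6]), ([97.7, 269.3], 
scene [([322.2, 96.7], [320, 96, 5, 2, 6]), ([448.8, 170.3], [448, 168, 3, 5, 6]), ([465.7, 189.0], [465, 186, 3, 7, 7]), ([488.5, 190.0], [486, 189, 6, 3, 6]), ([463.5, 197.8], [461, 196, 5, 6, 11]), ([468.9, 201.0], [467, 198, 5, 7, 13]), ([502.3, 246.5], [499, 245, 8, 4, 11]), ([465.5, 250.8], [4
orange (array([617.3, 293.1, 209.9]), np.float64(0.5)) [127.1 -26.9 -89.9]
[490.19461779 320.14439451 299.84689617] [159.5 194.5]
[ 65.1 213.8] [60, 200, 13, 26, 267] [561.8 412.2 318.8]
[ 90.8 239.8] [76, 218, 23, 44, 388] [517.  367.6 318.8]
[125.8 255.2] [96, 228, 63, 55, 2159] [490.  308.9 318.8]
```

Call:
servo_tool([
  [0.1, 0.2, -1, 0, 0, 0, -1],
  [0.1, 0.2, -3, 0, 0, 0, -1],
  [0.1, 0.2, -5, 0, 0, 0, -1],
  [0.1, 0.2, -7, 0, 0, 0, -1],
  [0.1, 0.2, -9, 0, 0, 0, -1],
  [0.1, 0.2, -11, 0, 0, 0, -1],
  [0.1, 0.2, -12.5, 0, 0, 0, -1],
  [0.1, 0.2, -13.5, 0, 0, 0, -1],
  [0.1, 0.2, -14.5, 0, 0, 0, -1],
  [0.1, 0.2, -15.2, 0, 0, 0, -1],
  [0.1, 0.2, -15.7, 0, 0, 0, -1],
  [0.1, 0.2, -15.9, 0, 0, 0, -1],
  [0.1, 0.2, -15.9, 0, 0, 0, -1],
])

```text
t: 14.55
ee_pos: [491.0, 323.0, 140.7]
orientation: [0.303, 3.127, 0.0]
ft_force: [-0.2, 1.0, -2.6]
width: 19.8
grasp_force: 30.0
```

```bash
cat > rodchk.py <<'E'
from tip import *
T=ctrl.get_image("top");S=ctrl.get_image("scene");o=ctrl.get_obs();print(o["t"],o["ee_pos"].round(1),o["ft_force"].round(1))
for n,d,c,r in(("forkT",T,"green",(120,215,220,310)),("orT",T,"orange",(165,190,210,230)),("orS",S,"orange",(360,355,400,395)),("ballT",T,"black",(125,305,165,335)),("ballS",S,"black",(475,285,510,312)),("gripT",T,"black",(125,240,185,285))):print(n,[(x.tolist(),s) for x,s in blobs(d,c,r)[0]])
cv2.imwrite("pics/rod%d.png"%(o["t"]*10),np.hstack([cv2.resize(S["image"][270:410,350:510,::-1],(400,350)),cv2.resize(T["image"][190:330,110:270,::-1],(400,350))]))
E
python3 rodchk.py
```

```text
14.65 [491.3 323.2 141.3] [-0.9 -1.  -2. ]
forkT [([151.3, 234.1], [147, 232, 9, 5, 27]), ([163.8, 236.5], [161, 235, 7, 4, 26]), ([151.1, 293.3], [148, 291, 7, 5, 26])]
orT [([182.2, 209.6], [177, 206, 10, 7, 34])]
orS [([377.1, 377.1], [374, 371, 7, 13, 60])]
ballT [([138.3, 321.4], [125, 315, 22, 11, 59])]
ballS [([486.8, 301.3], [475, 288, 26, 24, 279])]
gripT [([127.6, 240.8], [125, 240, 6, 3, 15]), ([138.6, 251.5], [134, 240, 9, 27, 121]), ([161.9, 262.0], [141, 242, 44, 43, 1122]), ([169.2, 282.4], [165, 282, 9, 2, 11])]
```

The orange tip is back at its original pixels in both views. I lower the last 1.5 mm and release.

Call:
servo_tool([
  [0, -0.1, -0.1, 0, 0, 0, -1],
  [0, -0.1, -0.15, 0, 0, 0, -1],
  [0, -0.1, -0.15, 0, 0, 0, -0.4],
  [0, -0.1, -0.15, 0, 0, 0, -0.2],
  [0, -0.1, -0.15, 0, 0, 0, 0.2],
  [0, -0.1, -0.15, 0, 0, 0, 0.6],
  [0, -0.1, -0.15, 0, 0, 0, 1],
  [0, -0.1, -0.15, 0, 0, 0, 1],
  [0, -0.1, -0.15, 0, 0, 0, 1],
  [0, -0.1, -0.15, 0, 0, 0, 1],
  [0, -0.1, -0.15, 0, 0, 0, 1],
])

```text
t: 15.57
ee_pos: [490.9, 322.0, 139.2]
orientation: [-0.303, -3.127, -0.0]
ft_force: [0.3, 0.5, -0.1]
width: 75.9
grasp_force: 0.0
```

Call:
servo_tool([
  [0, 0, 1, 0, 0, 0, 1],
  [0, 0, 3, 0, 0, 0, 1],
  [0, 0, 6, 0, 0, 0, 1],
  [0, 0, 9, 0, 0, 0, 1],
  [0, 0, 12, 0, 0, 0, 1],
  [0, 0, 16, 0, 0, 0, 1],
  [0, 0, 20, 0, 0, 0, 1],
  [0, 0, 22, 0, 0, 0, 1],
  [-5, -5, 22, 0, 0, 0, 1],
  [-10, -10, 22, 0, 0, 0, 1],
  [-10, -10, 22, 0, 0, 0, 1],
  [-10, -10, 22, 0, 0, 0, 1],
  [-10, -10, 22, 0, 0, 0, 1],
])

```text
t: 16.65
ee_pos: [388.4, 219.8, 360.2]
orientation: [0.304, 3.126, 0.0]
ft_force: [-0.1, 0.9, 0.5]
width: 88.0
grasp_force: 0.0
```

```bash
python3 rodchk.py; python3 chk.py pics/fin.png|sed -n 2p; cp pics/rod*.png /tmp; ls pics
```

```text
16.75 [391.3 222.1 360.4] [-0.2 -0.5  0.1]
forkT [([151.5, 234.1], [147, 232, 10, 5, 28]), ([164.0, 236.6], [161, 235, 7, 4, 24]), ([138.7, 291.4], [134, 290, 10, 4, 28]), ([151.4, 293.2], [149, 291, 6, 5, 25])]
orT [([182.1, 209.4], [177, 205, 10, 8, 35])]
orS [([376.8, 377.4], [374, 372, 7, 12, 60])]
ballT [([133.6, 319.9], [125, 305, 20, 30, 510]), ([151.0, 318.2], [141, 305, 17, 30, 262]), ([162.6, 325.6], [159, 310, 6, 25, 75])]
ballS [([490.6, 298.4], [485, 293, 12, 12, 100])]
gripT [([152.5, 261.7], [144, 245, 19, 35, 353])]
[] [(array([278.9, 275.6]), [273, 271, 13, 10, 68])] [(array([296. , 293.1]), [288, 284, 17, 19, 197])]
after.png
down.png
fin.png
over.png
pre.png
push.png
push2.png
push3.png
rod146.png
rod167.png
scene0.png
scrop.png
top0.png
topcrop.png
```

The rod's ball, grip and tip are all within 1 px of where they started. The blue lever is left, red is off, and the hand is clear, so I'm handing in.

```bash
python3 -c "
from workcell import ctrl
print(ctrl.close_job())"
```

```text
the job is handed in; nothing more can be done
None
```

The job is handed in, with no verdict returned: the blue lever is fully left against its stop, the red lever has not moved, and the rod is back across both forks within 1 px of where it started, with the gripper open and clear.

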